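Show a bottle's label to the scanner and hold its sprung shutter half open

ROBOT

A 6-joint arm with a two-finger parallel gripper is mounted at the origin on a cart in front of the work surface, level with it; the furniture and walls round the work are solid. World frame = base frame: x ahead of the robot, y to its left, z up, the work surface at z = 0. Lengths are in m, angles in rad, forces in N, time in s.
With the tool pointing down it reaches from about 0.15 to 0.775 m from the base axis. Payload 6.1 kg.
Tool frame: the origin (TCP) lies midway between the tips of the shut fingers; the grasp point (between the pads) lies 19 mm behind it; y points along the fingers, z is the direction in which the jaws open and shut, and the axes are right-handed (so a half turn about y gives the same grasp; the last joint's range is limited). The gripper opens to 85 mm and grips with 20 to 120 N. Pads are 22 mm wide; open, the fingers measure 114 mm over their backs; the gripper's body (76 mm by 85 mm) begins 54 mm behind the grasp point. The pads swing forward as they close: fully open they stand 13 mm farther back than shut.
Start: joints at [-1.31, 0.126, -0.04, 1.405, 0, 1.571], TCP at [0.135, -0.507, 0.231] pointing down, gripper open.
Joint ranges: [-2.72, 2.72], [-0.95, 1.95], [-1.27, 1.35], [-1.78, 2.02], [-1.46, 1.47], [-3.14, 3.14]. Speed limits (rad/s): [2.39, 2.39, 3.01, 3.14, 3.14, 3.14].

INTERFACE

Orientations are given as a unit quaternion [w, x, y, z].
In Python, from workcell import bot gives the robot as it stands.
- The arm moves only by the shell command python3 -m creep 'ROWS' [OPENING] [FORCE]. ROWS is JSON, one flat list of numbers, 4 for each row, row after row: the shift along the tool's x, y, z in mm, then the turn about the tool's y in degrees. In form: [tx, ty, tz, roll, tx, ty, tz, roll, ...]. A call has 1 to 12 rows; each row is the pose to reach, as a shift and turn from the pose commanded when the call began, along the tool's axes at that moment; what a row does not reach only later rows make up. A row lasts 1/12 s, in which the tool goes at most 41.7 mm and 7.16 degrees, less where a joint would pass 70% of its speed; a pose out of reach is approached as far as the arm can. A call with a gripper value outside its range is refused whole. OPENING is the closure in counts, from 0 (fully open) to 255 (shut), set as the call begins (- or left out, the last holds). The fingers move at their own pace and stop on an object; FORCE is the grip in N (left out, the last holds). Time passes only in rows, so rows that repeat a pose let the fingers close. It gives the time, the measured TCP pose, the force and the opening at its end, in the units of the state.
- bot.state(): the state, without advancing time (a new reading comes with each control period).
- bot.get_image(name): name is "side" or "top"; returns a dict with "frame" (400x640x3 uint8, blue, green, red), "fx", "fy", "cx", "cy" (pixels), "rvec" (rotation vector, rad) and "tvec" (3), from world to camera coordinates, as OpenCV has them. Camera axes: x right, y down, z forward; pixel columns grow to the right and rows downward; lengths in m; the calibration is good to about 2 mm. A picture is of the moment at which its call begins. There is no depth.
- bot.sign_off(): hands the job in, once; it reports no verdict.
Trained networks look in the newest picture that a camera, given by its name, has taken for a name from the list of things; names that differ only in an ending like _2 or _b are one class to them, and where a whole thing is asked for, a point or a joint stands for the part that bears it (a point fixed in the world has none). Each returns a list of dicts, best first, with "confidence" (0 to 1); they miss things now and then, are a little off and sometimes report something else, mostly with a low value. They report only what shows in the picture. A call takes as long as a camera call. They do not tell look-alikes from the thing itself.
- bot.look_for(camera, label): "location" ([x, y, z] in m, in the coordinates of the camera as it stood for that picture, good to about 4 mm: the middle of the surface that is visible of it).
- bot.silhouettes(camera, label): "mask" (400x640 bool, what is visible of it).
The state is a dict: "time_s": time; "joint_positions": joint angles; "joint_vel": joint speeds; "effort": joint torques, N m; "ee_pos": TCP position; "tcp_rot": TCP orientation; "ft_force": force on the tool from outside, world axes, zero at the start; "wrist_torque": the same for the moment, N m; "opening": finger opening in m.
Only numpy, scipy, OpenCV 4.12 (cv2) and the standard library are available. Lean on these libraries where they do the work, as an engineer would, in place of code of your own. Each camera call takes 0.05 s, during which the arm holds its last target.

TASK

Turn the small amber bottle on its spot so that its bar-code label squarely faces the scanner's window, and let go of it, still upright on its spot. Then slide the scanner's sprung shutter by its red handle to the half-open mark (the long yellow line) and hold it there with the gripper: finish while still holding it, never opening it nearly all the way. Leave the other things on the bench where they are.

Things in the scene. Friction and masses are not known exactly. Their poses are not given: they have to be found in the camera images.
- scanner: the label scanner, fixed to the bench: a dark base plate 6 mm thick with a grey housing on it, 160 mm wide, 80 mm deep, 88 mm high. Origin: under the centre of the bottle spot. x points from the spot squarely to the window, y is the way the shutter opens, z is up. The housing stands from x = 116 to 196 mm and from y = -50 to +110 mm; the base plate from x = -50 to 200 mm
- bottle_spot (a point): centre of the yellow ring (58 mm across) painted on the base plate, 6 mm above the bench, where the bottle stands
- window (a point): centre of the shutter-covered window in the housing's front, 36 mm above the bench and 113 mm from the spot's centre along the scanner's x
- bottle_centre (a point): the loose amber glass bottle, 42 mm diameter, 76 mm high with its black cap, about 84 g, half-way up on its axis (44 mm above the bench as it stands on the base plate). Its body can be gripped anywhere below 65 mm above its foot; it starts upright on the spot. Its x axis points out through the middle of the white bar-code label; z up
- label_face (a point): middle of the white bar-code label on the bottle's side, 21 mm out from the bottle's axis along its x. A white stripe on the cap points the same way. Its x points outward from the label
- shutter_handle (a point): the shutter's upright red handle: 14 mm along the slide (scanner's y), 20 mm across it, top at 136 mm and foot at 96 mm above the bench; this point is its middle across, 16 mm below its top. The scanner's housing below it is 88 mm high, so it is free on both sides. It moves with the shutter
- shutter (a joint): shutter opening in m: 0 closed (start), 0.060 fully open, half open 0.030; moves the handle along the scanner's +y. A spring pulls it shut, about 2.5 N at closed, 6.5 N at half and 10.5 N at fully open; let go, it closes. A red pointer at the handle's foot runs along a scale of five lines on the housing's top, every 15 mm; the long yellow one is half
- charcoal: bystander: black charcoal lump, 51x59x35 mm, on the scorched board to the left; origin at its underside
- ring_tin: bystander: round aluminium tin, 76 mm across, 32 mm high; origin at its underside
- yellow_cutters: bystander: cutters with yellow grips, 151x72x14 mm, lying flat; origin at the underside
- jar: bystander: milky lidded jar, 86 mm across, 94 mm high; origin at its underside
- cup: bystander: cream lidded cup, 86 mm across, 72 mm high; origin at its underside
Not all that is in view belongs to the job. Leave any green look-alike of the part that bears bottle_centre alone.

How it is judged:
By the outcome, as a careful person would: the job done as asked, in the order asked, and still so for the second after the job is handed in, while the arm keeps its last pose, push and grip.
It also fails if it takes over 43 s, if anything falls off the work surface, if the arm or the gripper's body presses on something with over 40 N, if the wrist force passes 120 N, or if a joint passes its speed limit or range.

## Working session

There is one attempt and no reset: what is moved stays moved. The work goes in short steps, Python scripts to look and compute and a shell command to move; the robot and the scene stay as the last step left them, time stands still between calls to the robot, and variables do not carry over. Pictures are saved under pics/ and viewed, and the job is handed in when it is done.

```bash
mkdir -p pics; ls; python3 - <<'E'
from workcell import bot
import cv2,json
s=bot.state()
for k,v in s.items(): print(k,v)
for c in("side","top"):
    d=bot.get_image(c); cv2.imwrite(f"pics/{c}0.png",d["frame"])
    print(c,d["fx"],d["fy"],d["cx"],d["cy"],d["rvec"],d["tvec"])
E
```

```text
pics
time_s 0.0
joint_positions [-1.30999150e+00  1.26386508e-01 -4.05895309e-02  1.40538606e+00
  1.26016112e-05  1.57079559e+00]
joint_vel [ 1.30331248e-03 -3.59335564e-05  1.00819046e-03  2.14325452e-03
 -9.34998427e-04 -4.89671107e-04]
effort [ 1.91884945e-03 -4.35918725e+01  3.52921772e+01  1.74570596e-02
  1.85859535e-04  1.80172583e-05]
ee_pos [ 0.13527776 -0.506865    0.2305335 ]
tcp_rot [ 0.09187998 -0.09201512  0.70165241 -0.70055348]
ft_force [-0.26543161 -0.33196397 -0.49898941]
wrist_torque [ 0.05165735 -0.02340421 -0.00888909]
opening 0.08514863277965388
side 439.60949040650826 439.60949040650826 310.12232054661916 197.87252966973512 [ 1.58207503 -1.495997    0.89790023] [-0.17260344  0.36378934  1.07970937]
top 484.5421624676703 484.5421624676703 319.87590928924817 198.94103924257362 [ 2.18217613 -2.17993731  0.10829143] [-0.15038661  0.57626148  1.41922706]
```

View pics/side0.png

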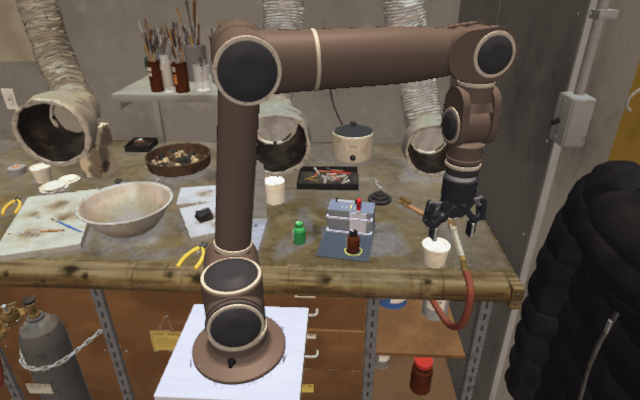

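View pics/top0.png

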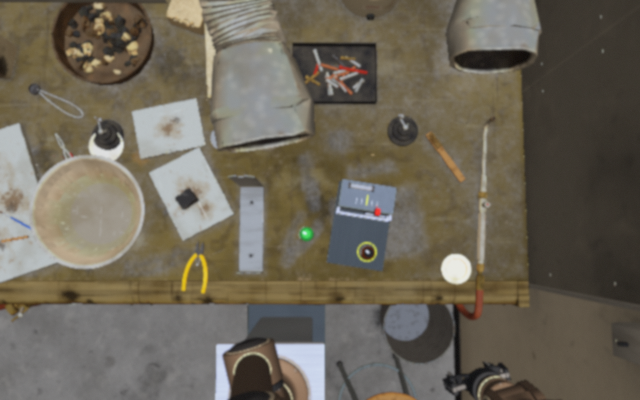

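```bash
cat > h.py <<'E'
import numpy as np,cv2
from workcell import bot
def cam(d):
    R,_=cv2.Rodrigues(np.array(d["rvec"],float)); t=np.array(d["tvec"],float).ravel()
    K=np.array([[d["fx"],0,d["cx"]],[0,d["fy"],d["cy"]],[0,0,1]]); return K,R,t
def c2w(d,p): K,R,t=cam(d); return R.T@(np.array(p)-t)
def pix(d,P):
    K,R,t=cam(d); q=K@(R@np.array(P,float)+t); return q[:2]/q[2]
def ray(d,uv,z):
    K,R,t=cam(d); o=-R.T@t; r=R.T@np.linalg.solve(K,[uv[0],uv[1],1]); return o+r*(z-o[2])/r[2]
def crop(d,x0,x1,y0,y1,k,name):
    cv2.imwrite("pics/"+name,cv2.resize(d["frame"][y0:y1,x0:x1],None,fx=k,fy=k,interpolation=cv2.INTER_CUBIC))
E
python3 - <<'E'
from h import *
np.set_printoptions(precision=4,suppress=True)
for c in("side","top"):
    d=bot.get_image(c)
    K,R,t=cam(d); print(c,"cam at",-R.T@t)
    for l in ["scanner","bottle_centre","shutter_handle","label_face","window","bottle_spot","shutter","cup","jar","ring_tin"]:
        try:
            for r in bot.look_for(c,l)[:3]: 
                w=c2w(d,r["location"]); print(l,round(r["confidence"],2),w,pix(d,w))
        except Exception as e: print(l,e)
    if c=="side": crop(d,280,400,180,280,6,"s1.png")
    else: crop(d,310,420,165,280,5,"t1.png")
print(bot.state()["time_s"])
E
```

```text
side cam at [-0.7795 -0.2329  0.8161]
scanner 0.81 [ 0.5235 -0.2657  0.0225] [346.4908 229.3726]
scanner 0.51 [ 0.5234 -0.3058  0.06  ] [358.5992 220.2171]
shutter_handle 0.64 [ 0.5223 -0.3072  0.0568] [358.9678 221.2092]
label_face 0.67 [0.3694 0.217  0.0099] [196.5646 254.3099]
bottle_spot 0.79 [ 0.5269 -0.2646  0.0224] [346.1564 228.8745]
shutter 0.72 [ 0.5231 -0.3084  0.0623] [359.3826 219.7105]
cup 0.86 [ 0.3514 -0.5256  0.0608] [433.5116 250.1354]
jar 0.66 [0.7327 0.0052 0.0688] [275.9239 189.2776]
top cam at [ 0.4484 -0.1346  1.4662]
scanner 0.81 [ 0.5072 -0.2664  0.0042] [358.3995 222.4924]
bottle_centre 0.53 [0.7582 0.1683 0.0284] [214.0705 138.4856]
shutter_handle 0.64 [ 0.5209 -0.3045  0.1075] [375.2166 216.1305]
window 0.61 [ 0.5037 -0.2697  0.0082] [359.6426 223.5917]
bottle_spot 0.89 [ 0.5107 -0.2645  0.0042] [357.7649 221.33  ]
bottle_spot 0.34 [ 0.3728 -0.541   0.0699] [456.5166 268.5702]
shutter 0.66 [0.5755 0.2413 0.0519] [186.1477 198.2909]
shutter 0.43 [ 0.5263 -0.3024  0.1035] [374.2933 214.3014]
cup 0.85 [ 0.3733 -0.539   0.0669] [455.5254 268.3504]
ring_tin 0.5 [0.7574 0.1682 0.03  ] [214.0208 138.6189]
1.2
```

```bash
sleep 1
```

```text
(no output)
```

View pics/s1.png

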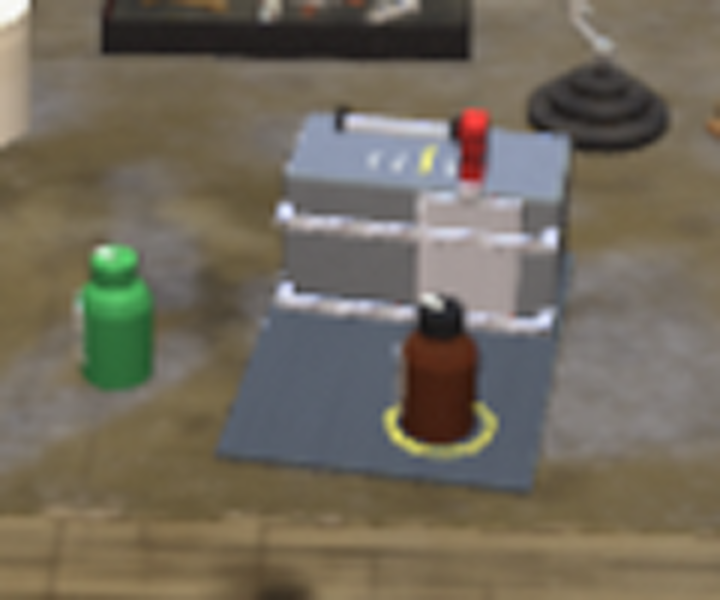

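View pics/t1.png

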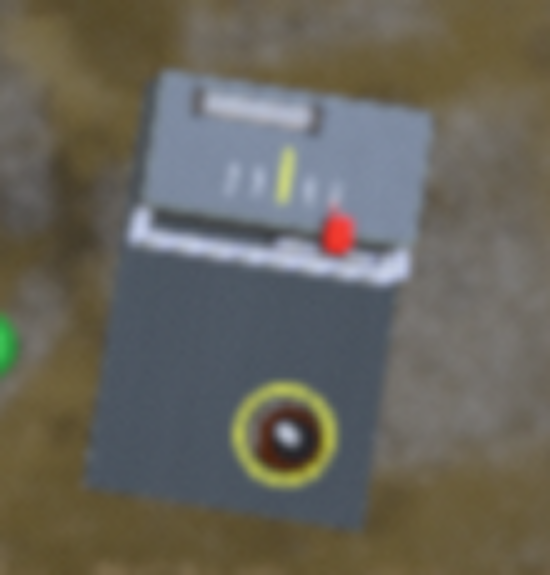

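```bash
python3 - <<'E'
from h import *
from scipy.optimize import least_squares
np.set_printoptions(precision=4,suppress=True)
ds=bot.get_image("side"); dt=bot.get_image("top")
def un(p,k,o): return [(p[0]+.5)/k-.5+o[0],(p[1]+.5)/k-.5+o[1]]
obs=[]
for M,p in [((0,0,6),(284,435)),((-50,110,6),(87,487)),((-50,-50,6),(362,528)),((196,110,88),(163,70)),((196,-50,88),(432,115))]:
    obs.append((dt,M,un(p,5,(310,165))))
for M,p in [((0,0,6),(441,427)),((-50,110,6),(219,457)),((-50,-50,6),(530,490)),((196,110,88),(303,113)),((196,-50,88),(570,133)),((116,110,88),(287,180)),((116,-50,88),(567,203))]:
    obs.append((ds,M,un(p,6,(280,180))))
def W(q,M):
    c,s=np.cos(q[2]),np.sin(q[2]); x,y,z=np.array(M)/1000
    return [q[0]+c*x-s*y,q[1]+s*x+c*y,z]
f=lambda q,o=obs:np.concatenate([pix(d,W(q,M))-p for d,M,p in o])
for o in (obs,obs[:5],obs[5:]):
    r=least_squares(f,[.43,-.29,-.1],args=(o,)); print(r.x,np.degrees(r.x[2])); print(r.fun.reshape(-1,2).round(1).tolist())
def big(d,c,h,k,n):
    im=d["frame"][c[1]-h:c[1]+h,c[0]-h:c[0]+h]; cv2.imwrite("pics/"+n,cv2.resize(im,None,fx=k,fy=k,interpolation=cv2.INTER_NEAREST))
big(ds,(353,242),16,18,"sb.png"); big(dt,(367,252),16,18,"tb.png")
a=cv2.imread("pics/sb.png");b=cv2.imread("pics/tb.png");cv2.imwrite("pics/bb.png",cv2.resize(np.hstack([a,b]),None,fx=.69,fy=.69))
E
```

```text
[ 0.4194 -0.2888 -0.1506] -8.630400489719808
[[-0.3, 0.2], [0.4, 0.8], [-1.7, 0.7], [-1.3, -0.0], [0.1, -0.6], [0.7, -0.2], [1.5, -0.3], [-0.2, -0.1], [0.9, -0.3], [1.1, 0.3], [-0.4, -1.0], [-0.4, -0.5]]
[ 0.4199 -0.2903 -0.1533] -8.782962001831557
[[0.2, -0.0], [0.8, 0.5], [-1.3, 0.6], [-0.6, -0.3], [0.8, -0.7]]
[ 0.4173 -0.2874 -0.1475] -8.449021414037503
[[0.3, 0.2], [1.1, 0.1], [-0.6, 0.3], [0.4, -0.0], [0.6, 0.5], [-0.9, -0.7], [-0.9, -0.3]]
```

View pics/bb.png

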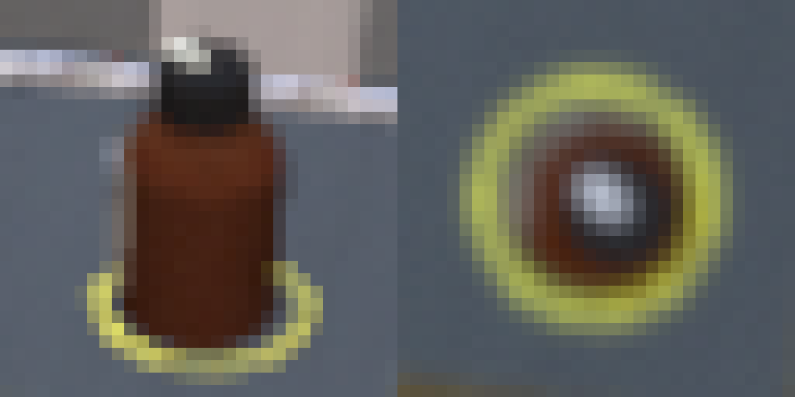

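```bash
python3 - <<'E'
from h import *
np.set_printoptions(precision=1,suppress=True,linewidth=200)
dt=bot.get_image("top"); ds=bot.get_image("side")
for d,nm in((dt,"top"),(ds,"side")):
    for z in (.006,.044,.082): print(nm,z,pix(d,[.4194,-.2888,z]))
    print(pix(d,[.4194,-.2888+.013,.082]),pix(d,[.4194+.013,-.2888,.082]))
print(dt["frame"][242:264,354:382].mean(2).astype(int))
print("blue-red"); print((dt["frame"][242:264,354:382].astype(int)[...,2]-dt["frame"][242:264,354:382].astype(int)[...,0]))
print(ds["frame"][226:256,344:362].mean(2).astype(int))
E
```

```text
top 0.006 [366.1 251.8]
top 0.044 [367.5 252. ]
top 0.082 [368.9 252.3]
[364.4 252.3] [368.9 247.7]
side 0.006 [353.8 250.6]
side 0.044 [354.2 240.7]
side 0.082 [354.6 230.6]
[350.5 230.5] [354.5 228.5]
[[ 87  87  87  85  85  87  93 102 115 127 137 144 147 145 140 136 126 111  98  89  85  83  83  84  83  83  84  84]
 [ 87  88  85  86  88  95 108 122 136 139 143 143 144 144 142 144 140 128 116 103  93  85  83  83  82  85  85  84]
 [ 86  85  88  88  97 111 127 134 136 132 124 121 117 115 120 128 132 133 131 126 109  92  84  84  83  83  84  83]
 [ 87  88  87  93 109 129 137 131 120 112 110 102  95  91  93 101 107 116 133 140 127 105  89  83  83  84  85  83]
 [ 87  87  89 102 123 135 130 117 104  98  97  88  78  74  75  78  81  93 117 135 137 120 100  87  83  85  84  84]
 [ 86  88  96 116 134 134 117 102  96  90  79  67  58  54  55  56  59  67  91 119 138 134 112  93  84  83  84  85]
 [ 86  89 101 125 139 128 108  93  88  77  61  55  58  57  48  47  46  51  67 100 131 140 124  98  84  83  83  84]
 [ 85  90 109 133 137 121 105  93  76  61  60  81 101  99  76  52  44  44  53  82 118 142 13
[... 5724 characters left out ...]
 35  33  31  66  95  94]
 [ 97 112 111  53  35  36  38  40  40  39  40  38  36  34  47 103 128  93]
 [132 159 121  57  33  35  38  39  39  39  39  38  35  33  43 100 140 126]
 [154 170  93  42  34  37  38  39  40  40  41  36  36  31  35  76 132 153]
 [147 162  76  30  34  36  39  39  39  41  40  38  35  32  35  68 116 147]
 [132 159 118  47  32  35  37  40  38  39  39  38  35  33  48  80 117 141]
 [109 165 180  94  48  36  35  37  38  39  39  36  35  43  69 102 146 158]
 [ 95 131 163 157 140  82  62  45  42  39  42  50  66  83 112 148 151 129]
 [ 95  96 113 142 163 161 139 119 106 105 103 115 138 146 155 150 120  94]
 [ 96  96  96 102 126 140 130 125 126 129 130 130 135 130 132 116  94  94]]
```

```bash
cat > fit.py <<'E'
from h import *
from scipy.optimize import differential_evolution, least_squares
from scipy.ndimage import gaussian_filter
SS=6
def masks(d,box,p,ctr):
    x0,x1,y0,y1=box
    th,du,dv,rc,a,b,w,h,z1,z2,sg=p
    K,R,t=cam(d); C=-R.T@t
    H,Wd=(y1-y0),(x1-x0)
    def P(pts):
        q=(R@np.array(pts).T).T+t; q=(K@q.T).T; q=q[:,:2]/q[:,2:]+[du,dv]
        return ((q-[x0,y0]+.5)*SS-.5)
    lab=np.zeros((H*SS,Wd*SS),np.uint8)
    def fill(pts,v,hull=True):
        q=P(pts).astype(np.float32)
        if hull: q=cv2.convexHull(q)
        cv2.fillPoly(lab,[np.round(q*16).astype(np.int32).reshape(-1,1,2)],v,shift=4)
    A=np.linspace(0,2*np.pi,48,endpoint=False)
    circ=lambda r,z:[[ctr[0]+r*np.cos(q),ctr[1]+r*np.sin(q),z] for q in A]
    fill(circ(.029,.0062),1); fill(circ(.026,.0062),2)   # ring, inside(plate)
    fill(circ(.021,.006)+circ(.021,.056),3); fill(circ(.021,.056)+circ(rc,.066),3)
    # label: visible part
    az=th+np.linspace(-h,h,40); r=.0214
    cd=C[:2]-np.array(ctr)
    vis=[q for q in az if np.cos(q)*(cd[0]-r*np.cos(q))+np.sin(q)*(cd[1]-r*np.sin(q))>0]
    if len(vis)>1:
        fill([[ctr[0]+r*np.cos(q),ctr[1]+r*np.sin(q),z1] for q in vis]+[[ctr[0]+r*np.cos(q),ctr[1]+r*np.sin(q),z2] for q in vis[::-1]],4,False)
    fill(circ(rc,.064)+circ(rc,.082),5); fill(circ(rc,.082),6)
    u=np.array([np.cos(th),np.sin(th)]);n=np.array([-u[1],u[0]])
    fill([[*(np.array(ctr)+u*s+n*e*w/2),.0823] for s,e in((a,-1),(b,-1),(b,1),(a,1))],7)
    L=[]
    for v in range(8):
        m=cv2.resize((lab==v).astype(np.float32),(Wd,H),interpolation=cv2.INTER_AREA)
        L.append(gaussian_filter(m,sg))
    return np.stack(L,-1)
# merge label & stripe colours (both white) kept separate for shading
def resid(d,box,p,ctr,wt=None,full=False):
    M=masks(d,box,p,ctr); x0,x1,y0,y1=box
    I=d["frame"][y0:y1,x0:x1].astype(float)
    A=M.reshape(-1,8); 
    lo=np.full(8,5.);hi=np.full(8,250.)
    W=np.ones(len(A)) if wt is None else wt.ravel()
    AtA=(A*W[:,None]).T@A+1e-3*np.eye(8); X=np.linalg.solve(AtA,(A*W[:,None]).T@I.reshape(-1,3)+1e-3*100)
    X=np.clip(X,0,255)
    X[7]=np.clip(X[7],190,255); X[4]=np.clip(X[4],120,255)
    r=(A@X-I.reshape(-1,3))*np.sqrt(W)[:,None]
    return (r,X,M) if full else (r**2).mean()
E
cat > run1.py <<'E'
from fit import *
import sys
np.set_printoptions(precision=2,suppress=True)
ctr=[.4194,-.2888]
def wts(cam_):
    d,box=cam_
    return None
def go(name,d,box,wt,th0=None,seed=1,it=60):
    bn=[(-np.pi,np.pi),(-1.5,1.5),(-1.5,1.5),(.010,.015),(-.002,.002),(.008,.013),(.003,.007),(.4,1.2),(.012,.03),(.035,.062),(.3,1.8)]
    f=lambda p:resid(d,box,p,ctr,wt)
    r=differential_evolution(f,bn,maxiter=it,popsize=8,seed=seed,polish=False,tol=1e-6)
    p=r.x; print(name,r.fun,"th",np.degrees(p[0]),"duv",p[1:3],"mm",p[3:7]*1e3,"h",np.degrees(p[7]),p[8:10]*1e3,p[10])
    prof=[]
    for th in np.radians(np.arange(0,100,10)):
        q=p.copy();q[0]=th
        r2=least_squares(lambda s:np.sqrt(f(np.r_[th,s])),q[1:],bounds=tuple(zip(*bn[1:])),diff_step=.02,max_nfev=6); prof.append((int(round(np.degrees(th))),round(2*r2.cost,1)))
    print(prof); return p
if __name__=="__main__":
    dt=bot.get_image("top"); ds=bot.get_image("side")
    import pickle; pickle.dump((dt,ds),open("im0.pkl","wb"))
    bt=(352,384,238,266)
    for s in(1,2): go("top",dt,bt,None,seed=s)
    bs=(340,368,226,258)
    wt=np.ones((32,28)); wt[4:8,:7]=0; wt[4:9,13:]=0;  # rail
    wt[:11,:5]=0; 
    yy,xx=np.mgrid[226:258,340:368]
    for s in(1,2): go("side",ds,bs,wt,seed=s)
E
time python3 run1.py
```

```text
top 75.81230150180417 th 64.6340844107789 duv [-0.02 -0.08] mm [12.72 -0.21 11.8   6.99] h 50.976324184315295 [25.28 58.08] 0.8392793469767683
[(0, np.float64(195.3)), (10, np.float64(177.6)), (20, np.float64(174.4)), (30, np.float64(152.1)), (40, np.float64(120.9)), (50, np.float64(93.0)), (60, np.float64(78.0)), (70, np.float64(81.6)), (80, np.float64(100.5)), (90, np.float64(129.2))]
top 76.16869751257218 th 64.62347421790808 duv [ 0.  -0.1] mm [13.76 -0.18 11.88  6.99] h 46.40054978377095 [24.96 58.95] 0.8410594677859522
[(0, np.float64(187.5)), (10, np.float64(202.4)), (20, np.float64(193.2)), (30, np.float64(155.6)), (40, np.float64(124.2)), (50, np.float64(94.6)), (60, np.float64(79.1)), (70, np.float64(81.4)), (80, np.float64(102.6)), (90, np.float64(129.1))]
side 294.7186538613207 th 56.991057075128005 duv [-1.14 -0.58] mm [11.5   1.87 12.87  6.27] h 50.75600294853801 [22.45 60.48] 0.5963164858990853
[(0, np.float64(322.2)), (10, np.float64(320.7)), (20, np.float64(318.5)), (30, np.float64(315.5)), (40, np.float64(307.2)), (50, np.float64(300.1)), (60, np.float64(296.0)), (70, np.float64(310.5)), (80, np.float64(351.1)), (90, np.float64(341.6))]
side 295.23033660224775 th 56.69155999078843 duv [-1.14 -0.58] mm [11.55  1.7  12.9   6.5 ] h 52.576102890270725 [25.32 61.79] 0.6032965107315204
[(0, np.float64(322.0)), (10, np.float64(320.4)), (20, np.float64(318.2)), (30, np.float64(314.1)), (40, np.float64(304.7)), (50, np.float64(297.6)), (60, np.float64(296.3)), (70, np.float64(308.8)), (80, np.float64(320.0)), (90, np.float64(324.4))]
real	2m39.199s
user	2m35.691s
sys	0m0.177s
```

```bash
cat > rows.py <<'E'
from h import *
from scipy.spatial.transform import Rotation as Ro
np.set_printoptions(precision=1,suppress=True)
def Rt(s): q=s["tcp_rot"]; return Ro.from_quat([q[1],q[2],q[3],q[0]])
def info(target=None,jaw=None):
    s=bot.state(); R=Rt(s).as_matrix()
    print("t",round(s["time_s"],2),"p",(s["ee_pos"]*1000 if hasattr(s["ee_pos"],'dtype') else np.array(s["ee_pos"])*1000),"F",s["ft_force"],"open",round(s["opening"]*1000,1),"q",np.round(s["joint_positions"],2))
    ja=np.degrees(np.arctan2(R[1,2],R[0,2])); print("ax x,y,z",R.T.round(3).tolist(),"jaw az",ja)
    if target is not None: print("shift mm tool:",R.T@(np.array(target)-s["ee_pos"])*1000)
    if jaw is not None: print("roll:", [(ja-jaw+90)%180-90])
E
python3 -c "
from rows import *
info([.419,-.2885,.16],81.4); info([.419,-.2885,.022],81.4+70.6)"
```

```text
t 1.5 p [ 135.4 -507.2  231.3] F [ 0.6 -0.7 -0.2] open 85.3 q [-1.3  0.1 -0.   1.4 -0.   1.6]
ax x,y,z [[-0.966, -0.258, 0.0], [-0.0, -0.0, -1.0], [0.258, -0.966, 0.0]] jaw az -75.05709271295603
shift mm tool: [-330.4   71.3 -138.2]
roll: [np.float64(23.54290728704396)]
t 1.5 p [ 135.4 -507.2  231.3] F [ 0.6 -0.7 -0.2] open 85.3 q [-1.3  0.1 -0.   1.4 -0.   1.6]
ax x,y,z [[-0.966, -0.258, 0.0], [-0.0, -0.0, -1.0], [0.258, -0.966, 0.0]] jaw az -75.05709271295603
shift mm tool: [-330.5  209.3 -138.2]
roll: [np.float64(-47.057092712956035)]
```

```bash
python3 -m creep '[-330.5,40,-138,-47,-330.5,40,-138,-47,-330.5,40,-138,-47,-330.5,40,-138,-47,-330.5,40,-138,-47,-330.5,40,-138,-47,-330.5,40,-138,-47,-330.5,40,-138,-47,-330.5,40,-138,-47,-330.5,40,-138,-47,-330.5,40,-138,-47,-330.5,40,-138,-47]' 0 30
python3 -c "
from rows import *
info([.419,-.2885,.022],151.9)"
```

```text
time_s: 2.5
ee_pos: [0.4189, -0.2888, 0.1913]
tcp_rot: [0.364, -0.364, 0.606, -0.606]
ft_force: [-1.0, -0.1, 0.4]
opening: 0.0856
t 2.5 p [ 418.9 -288.8  191.3] F [-1.  -0.1  0.4] open 85.6 q [-0.6  0.1 -0.2  1.3 -0.   1.5]
ax x,y,z [[-0.47, -0.883, 0.0], [-0.0, -0.0, -1.0], [0.883, -0.47, -0.0]] jaw az -28.03672764381928
shift mm tool: [ -0.4 169.3   0.1]
roll: [np.float64(0.06327235618070404)]
```

```bash
python3 -m creep '[0,60,0,0,0,110,0,0,0,140,0,0,0,160,0,0,0,169,0,0,0,169,0,0,0,169,0,0]' 0 30
python3 -m creep '[0,0,0,0,0,0,0,0,0,0,0,0,0,0,0,0,0,0,0,0,0,0,0,0]' 255 30
python3 -c "
from rows import *
info([.419,-.2885,.022],151.9)"
```

```text
time_s: 3.08
ee_pos: [0.419, -0.2897, 0.0236]
tcp_rot: [-0.363, 0.363, -0.606, 0.607]
ft_force: [-0.5, 0.3, 0.2]
opening: 0.0853
time_s: 3.58
ee_pos: [0.42, -0.2893, 0.024]
tcp_rot: [-0.364, 0.364, -0.605, 0.607]
ft_force: [-0.6, -0.1, 6.3]
opening: 0.0411
t 3.58 p [ 420.  -289.3   24. ] F [-0.6 -0.1  6.3] open 41.1 q [-0.6  0.2 -0.4  0.9 -0.   1.5]
ax x,y,z [[-0.47, -0.883, 0.001], [0.002, -0.002, -1.0], [0.883, -0.47, 0.003]] jaw az -28.04839229282724
shift mm tool: [-0.3  2.  -1.2]
roll: [np.float64(0.05160770717276364)]
```

```bash
python3 -m creep '[0,-1,0,7,0,-1,0,14,0,-1,0,21,0,-1,0,28,0,-1,0,35,0,-1,0,42,0,-1,0,49,0,-1,0,56,0,-1,0,63,0,-1,0,67,0,-1,0,70,0,-1,0,70]'
python3 -c "
from rows import *
info([.419,-.2885,.022],81.4)"
```

```text
time_s: 4.58
ee_pos: [0.4195, -0.2889, 0.024]
tcp_rot: [0.05, -0.05, -0.705, 0.706]
ft_force: [-0.3, -0.5, 1.6]
opening: 0.0412
t 4.58 p [ 419.5 -288.9   24. ] F [-0.3 -0.5  1.6] open 41.2 q [-0.6  0.2 -0.4  0.9 -0.   2.7]
ax x,y,z [[-0.99, 0.141, -0.001], [0.001, -0.001, -1.0], [-0.141, -0.99, 0.001]] jaw az -98.11614509979808
shift mm tool: [ 0.6  2.  -0.3]
roll: [np.float64(0.48385490020191924)]
```

```bash
python3 -m creep '[0,0,0,0,0,0,0,0,0,0,0,0,0,0,0,0,0,0,0,0,0,0,0,0]' 0
python3 -c "
from rows import *
info()
d=bot.get_image('side');crop(d,280,400,180,280,5,'s2.png')
d=bot.get_image('top');crop(d,310,420,165,280,5,'t2.png')"
```

```text
time_s: 5.08
ee_pos: [0.4191, -0.2887, 0.0233]
tcp_rot: [-0.05, 0.05, 0.705, -0.705]
ft_force: [-0.8, -0.3, -0.7]
opening: 0.0854
t 5.08 p [ 419.1 -288.7   23.3] F [-0.8 -0.3 -0.7] open 85.4 q [-0.6  0.2 -0.4  0.9  0.   2.7]
ax x,y,z [[-0.99, 0.14, 0.0], [-0.0, 0.0, -1.0], [-0.14, -0.99, -0.0]] jaw az -98.04363039590166
```

```bash
python3 -m creep '[0,-40,0,0,0,-80,0,0,0,-110,0,0,0,-140,40,0,0,-150,80,0,0,-150,120,0,0,-150,160,0,0,-150,180,0,0,-150,180,0]'
cat > pair.py <<'E'
from h import *
import pickle,sys
n=sys.argv[1]
dt=bot.get_image("top"); ds=bot.get_image("side"); pickle.dump((dt,ds),open(f"im{n}.pkl","wb"))
a=ds["frame"][180:280,290:400]; b=dt["frame"][175:275,315:425]
cv2.imwrite(f"pics/pair{n}.png",cv2.resize(np.hstack([a,b]),None,fx=3.6,fy=3.6,interpolation=cv2.INTER_CUBIC))
E
python3 pair.py 1
```

```text
time_s: 5.93
ee_pos: [0.3928, -0.4712, 0.1724]
tcp_rot: [0.051, -0.051, -0.705, 0.706]
ft_force: [-0.5, 0.5, -0.3]
opening: 0.0855
```

View pics/pair1.png

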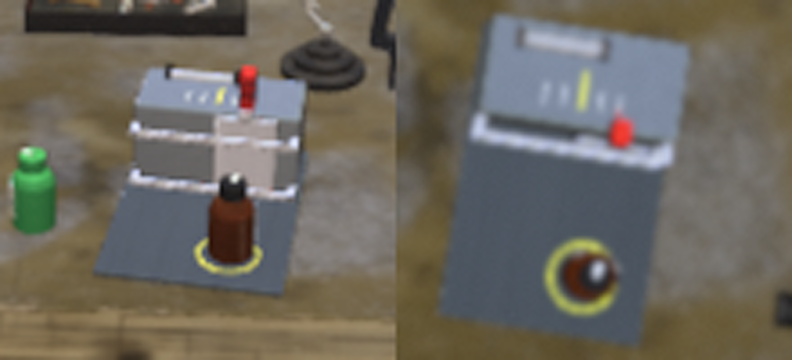

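```bash
cat > fit2.py <<'E'
from h import *
import pickle,sys
from scipy.optimize import differential_evolution
from fit import SS,gaussian_filter
CTR=np.array([.4194,-.2888])
# p: th,bx,by, rc,a,b,w,h,z1,z2,zs, | per cam du,dv,sg
def masks(d,box,th,b0,g,c):
    x0,x1,y0,y1=box; rc,a,b,w,h,z1,z2,zs=g; du,dv,sg=c
    K,R,t=cam(d); C=-R.T@t; H,Wd=y1-y0,x1-x0
    lab=np.zeros((H*SS,Wd*SS),np.uint8)
    def fill(pts,v,hull=True):
        q=(K@(R@np.array(pts).T+t[:,None])).T; q=((q[:,:2]/q[:,2:]+[du,dv]-[x0,y0]+.5)*SS-.5).astype(np.float32)
        if hull: q=cv2.convexHull(q)
        cv2.fillPoly(lab,[np.round(q*16).astype(np.int32).reshape(-1,1,2)],v,shift=4)
    A=np.linspace(0,2*np.pi,40,endpoint=False)
    def circ(o,r,z): return np.c_[o[0]+r*np.cos(A),o[1]+r*np.sin(A),np.full(40,z)]
    fill(circ(CTR,.029,.0062),1); fill(circ(CTR,.0262,.0062),2)
    o=CTR+b0
    fill(np.r_[circ(o,.021,.006),circ(o,.021,zs)],3); fill(np.r_[circ(o,.021,zs),circ(o,rc,.066)],3)
    az=th+np.linspace(-h,h,40); r=.0214; cd=C[:2]-o
    az=az[np.cos(az)*(cd[0]-r*np.cos(az))+np.sin(az)*(cd[1]-r*np.sin(az))>0]
    if len(az)>1:
        lo=np.c_[o[0]+r*np.cos(az),o[1]+r*np.sin(az),np.full(len(az),z1)]; hi=lo.copy(); hi[:,2]=z2
        fill(np.r_[lo,hi[::-1]],4,False)
    fill(np.r_[circ(o,rc,.064),circ(o,rc,.082)],5); fill(circ(o,rc,.082),6)
    u=np.array([np.cos(th),np.sin(th)]);n=np.array([-u[1],u[0]])
    fill([[*(o+u*s+n*e*w/2),.0823] for s,e in((a,-1),(b,-1),(b,1),(a,1))],7)
    return np.stack([gaussian_filter(cv2.resize((lab==v).astype(np.float32),(Wd,H),interpolation=cv2.INTER_AREA),sg) for v in range(8)],-1)
def cost1(d,box,wt,th,b0,g,c,ret=False):
    M=masks(d,box,th,b0,g,c); x0,x1,y0,y1=box
    I=d["frame"][y0:y1,x0:x1].astype(float).reshape(-1,3); A=M.reshape(-1,8); W=wt.ravel()[:,None]
    X=np.linalg.solve((A*W).T@A+1e-3*np.eye(8),(A*W).T@I+.1); X=np.clip(X,0,255)
    X[7]=np.clip(X[7],190,255); X[4]=np.clip(X[4],120,255)
    r=(A@X-I)*np.sqrt(W)
    if ret: return (A@X).reshape(y1-y0,x1-x0,3)
    return (r**2).mean()
BT=(352,384,238,266); BS=(340,368,226,258)
WT=np.ones((28,32)); WS=np.ones((32,28)); WS[4:9,:8]=0; WS[4:9,15:]=0; WS[:11,:4]=0
GB=[(.0105,.0135),(-.001,.0025),(.009,.013),(.003,.007),(.5,1.1),(.014,.03),(.04,.058),(.05,.062)]
CB=[(-1.5,1.5),(-1.5,1.5),(.5,1.3)],[(-1.5,1.5),(-1.5,1.5),(.3,.9)]
E
cat > run2.py <<'E'
from fit2 import *
np.set_printoptions(precision=2,suppress=True)
# usage: run2 imgs rel-angles(deg relative to first) ; joint fit
imgs=[pickle.load(open(f"im{n}.pkl","rb")) for n in sys.argv[1].split(",")]
rel=sys.argv[2]  # 'free' or comma list
n=len(imgs)
free=rel=='free'
bn=[]
th0=[float(v) for v in sys.argv[3].split(",")]
if free: bn+=[(np.radians(t-45),np.radians(t+45)) for t in th0]
else: bn+=[(np.radians(th0[0]-45),np.radians(th0[0]+45))]
nt=len(bn)
bn+=[(-.009,.009)]*(2*n)+GB+CB[0]+CB[1]
cams=sys.argv[4] if len(sys.argv)>4 else "ts"
def un(p):
    ths=list(p[:n]) if free else [p[0]+np.radians(float(v)) for v in rel.split(",")]
    bo=p[nt:nt+2*n].reshape(n,2); g=p[nt+2*n:nt+2*n+8]; return ths,bo,g,p[-6:-3],p[-3:]
def f(p):
    ths,bo,g,ct,cs=un(p); s=0
    for (dt,ds),th,b in zip(imgs,ths,bo):
        if "t" in cams: s+=cost1(dt,BT,WT,th,b,g,ct)
        if "s" in cams: s+=cost1(ds,BS,WS,th,b,g,cs)/3
    return s+ 0.02*((bo/.001)**2).sum()
r=differential_evolution(f,bn,maxiter=130,popsize=4,seed=3,polish=False,tol=1e-5,workers=-1,updating='deferred')
ths,bo,g,ct,cs=un(r.x)
print(cams,r.fun,"th",np.degrees(ths),"off mm",(bo*1e3).tolist(),"g",g*1e3,np.degrees(g[4]),ct,cs)
for k,((dt,ds),th,b) in enumerate(zip(imgs,ths,bo)):
    for d,B,W,c,nm in((dt,BT,WT,ct,"t"),(ds,BS,WS,cs,"s")):
        m=cost1(d,B,W,th,b,g,c,True); I=d["frame"][B[2]:B[3],B[0]:B[1]]
        cv2.imwrite(f"pics/cmp{k}{nm}.png",cv2.resize(np.hstack([I,m.clip(0,255).astype(np.uint8)]),None,fx=8,fy=8,interpolation=cv2.INTER_NEAREST))
E
nproc; time python3 run2.py 0,1 free 62,-8 ts; time python3 run2.py 0,1 free 62,-8 t
```

```text
4
ts 288.81525549692327 th [ 52.86 -23.07] off mm [[-1.066657584471721, 1.6516947230699641], [1.1725132521468733, -1.6337031029922153]] g [  10.82   -0.48   12.79    6.96 1088.59   28.59   56.89   50.53] 62.37171488294956 [ 0.2  -0.24  0.87] [-0.92 -0.6   0.54]
t 88.2962198918888 th [ 54.34 -25.15] off mm [[-1.297718355856525, 1.583525662780279], [1.1711751344076375, -1.6670662324221572]] g [  13.25   -0.81   12.83    6.95 1045.18   25.7    57.97   50.4 ] 59.88425576322943 [ 0.18 -0.29  0.86] [0.19 1.32 0.74]
real	0m52.184s
user	2m53.080s
sys	0m0.833s

real	0m47.785s
user	1m42.555s
sys	0m1.393s
```

```bash
python3 -m creep '[0,0,-42,0,0,0,-84,0,0,0,-126,0,0,0,-165,0,0,0,-180,0,0,40,-180,0,0,80,-180,0,0,120,-180,0,0,145,-180,0,0,150,-180,0,0,150,-180,0]'
python3 -m creep '[0,0,0,0,0,0,0,0,0,0,0,0,0,0,0,0,0,0,0,0,0,0,0,0]' 255 40
python3 -c "
from rows import *
info()"
```

```text
time_s: 6.95
ee_pos: [0.4178, -0.2866, 0.0221]
tcp_rot: [-0.05, 0.048, 0.706, -0.705]
ft_force: [-0.1, -0.7, -0.3]
opening: 0.0853
time_s: 7.45
ee_pos: [0.4203, -0.2895, 0.0253]
tcp_rot: [0.049, -0.051, -0.705, 0.706]
ft_force: [-1.1, 1.1, 6.2]
opening: 0.0411
t 7.45 p [ 420.3 -289.5   25.3] F [-1.1  1.1  6.2] open 41.1 q [-0.6  0.2 -0.4  0.9  0.   2.7]
ax x,y,z [[-0.99, 0.14, -0.003], [0.003, -0.002, -1.0], [-0.14, -0.99, 0.001]] jaw az -98.0693257692331
```

Turn by −180° of roll, to show the label to the side camera for a precise reading.

```bash
python3 -m creep '[0,-1,0,-7,0,-1,0,-14,0,-1,0,-21,0,-1,0,-28,0,-1,0,-35,0,-1,0,-42,0,-1,0,-49,0,-1,0,-56,0,-1,0,-63,0,-1,0,-70,0,-1,0,-77,0,-1,0,-84]'
python3 -m creep '[0,0,0,-7,0,0,0,-14,0,0,0,-21,0,0,0,-28,0,0,0,-35,0,0,0,-42,0,0,0,-49,0,0,0,-56,0,0,0,-63,0,0,0,-70,0,0,0,-77,0,0,0,-84]'
python3 -m creep '[0,0,0,-5,0,0,0,-9,0,0,0,-12,0,0,0,-12]'
python3 -c "
from rows import *
info()"
python3 -m creep '[0,0,0,0,0,0,0,0,0,0,0,0,0,0,0,0,0,0,0,0,0,0,0,0]' 0
python3 -c "
from rows import *
info()"
```

```text
time_s: 8.45
ee_pos: [0.4198, -0.2892, 0.0253]
tcp_rot: [-0.437, 0.436, -0.556, 0.557]
ft_force: [0.6, -0.5, -0.3]
opening: 0.0413
time_s: 9.45
ee_pos: [0.4197, -0.2891, 0.0254]
tcp_rot: [-0.697, 0.697, -0.121, 0.122]
ft_force: [-0.4, 0.9, 0.6]
opening: 0.0412
time_s: 9.78
ee_pos: [0.4197, -0.2891, 0.0254]
tcp_rot: [-0.705, 0.706, -0.049, 0.05]
ft_force: [-0.3, -0.7, 1.9]
opening: 0.0411
t 9.78 p [ 419.7 -289.1   25.4] F [-0.3 -0.7  1.9] open 41.1 q [-0.6  0.2 -0.4  0.9  0.  -0.5]
ax x,y,z [[0.99, -0.139, 0.002], [0.002, -0.001, -1.0], [0.139, 0.99, -0.001]] jaw az 82.00707658066214
time_s: 10.28
ee_pos: [0.4191, -0.2887, 0.0242]
tcp_rot: [0.705, -0.705, 0.05, -0.05]
ft_force: [0.8, 0.0, 0.7]
opening: 0.0854
t 10.28 p [ 419.1 -288.7   24.2] F [0.8 0.  0.7] open 85.4 q [-0.6  0.2 -0.4  0.9  0.  -0.5]
ax x,y,z [[0.99, -0.14, -0.0], [-0.0, 0.0, -1.0], [0.14, 0.99, 0.0]] jaw az 81.92615254777814
```

Jaw axis now points +y; retreat up and to −y (tz negative).

```bash
python3 -m creep '[0,-40,0,0,0,-80,0,0,0,-110,0,0,0,-140,-40,0,0,-150,-80,0,0,-150,-120,0,0,-150,-160,0,0,-150,-180,0,0,-150,-180,0]'
python3 pair.py 2
python3 - <<'E'
import pickle,cv2,numpy as np
dt,ds=pickle.load(open("im2.pkl","rb"))
a=ds["frame"][226:258,337:369];b=dt["frame"][238:266,352:384]
cv2.imwrite("pics/z2.png",np.hstack([cv2.resize(x,(380,380),interpolation=cv2.INTER_NEAREST) for x in(a,b)]))
np.set_printoptions(linewidth=200)
print(a.mean(2).astype(int)[6:,6:26])
E
```

```text
time_s: 11.03
ee_pos: [0.3928, -0.4712, 0.1733]
tcp_rot: [-0.705, 0.706, -0.051, 0.051]
ft_force: [-1.1, 1.5, -0.7]
opening: 0.085
[[155 165 181 200 196 192 173 127  37 114 196 192  75  43  41 126 201 205 184 182]
 [121 121 130 140 127 128 127  88  27  74 111  92  37  35  29 119 191 188 166 176]
 [100  99  99 100  96  97  94  63  23  24  29  31  30  29  25  88 136 135 138 153]
 [ 99 100 100 100  99  94  77  51  27  26  27  28  29  27  30  65  97 106 114 118]
 [ 99  99  99 100  95  80  57  52  48  36  29  29  30  32  43  59  75  88  98  97]
 [100  99 101 100  89  59  44  51  51  48  49  51  51  50  54  57  58  77  98  97]
 [101 100 100 114 111  48  40  46  49  52  57  58  59  56  58  57  54  69  90  97]
 [100 100  99 109 108  63  41  43  49  52  57  58  56  56  52  54  53  66  87  98]
 [100 100 101 102 111 117  87  42  46  52  53  55  56  56  56  54  49  62  87  97]
 [100 100  99 100 120 144 135 133 137  63  53  54  54  76  99 102  91  59  87  97]
 [100  98 100 100 119 140 146 167 174 154 163 175 168 157 161 143  96  58  87  98]
 [ 99  99  99 100 119 128 123 151 164 184 190 197 192 18
[... 489 characters left out ...]
33 163 185 182 149  62 110 154 128]
 [103 149 164  94  82  89 140 170 179 177 168 165 177 183 180 147  63  96 149 141]
 [ 95 133 159 129  85  55  83 116 139 161 164 165 164 153 132  98  53 100 142 128]
 [ 95 110 166 182 109  74  41  45  74  98 101 100 102  93  66  47  81 141 159 106]
 [ 97  95 132 165 161 151  96  62  45  39  40  43  49  71  78  96 144 152 130  94]
 [ 97  96  98 113 143 165 165 140 120 106 101  94 114 138 144 151 151 121  96  93]
 [ 96  96  95  98 103 126 142 129 127 128 128 126 131 136 130 132 116  95  94  95]
 [ 96  97  97  97  96  96  94  95 101 108 112 113 109 105  97  96  95  95  96  95]
 [ 97  96  97  96  96  96  95  95  95  96  96  95  96  97  96  95  96  96  95  95]]
```

View pics/z2.png

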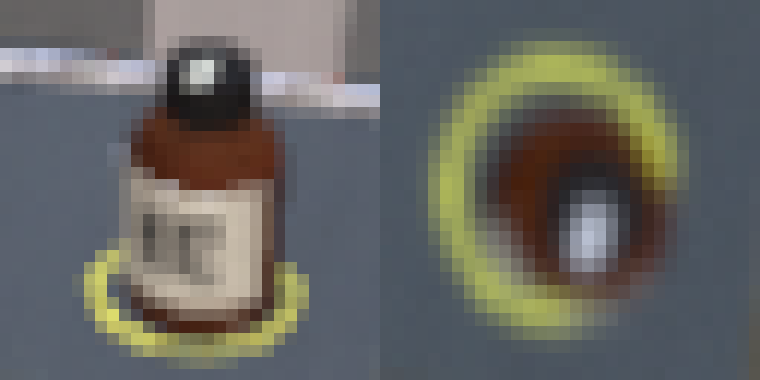

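```bash
sed -i 's/(.5,1.1),(.014,.03),(.04,.058)/(.5,1.3),(.010,.03),(.04,.062)/' fit2.py
python3 run2.py 0,1,2 0,-70,110 55 ts; python3 run2.py 2 free 165 ts;python3 run2.py 2 free 165 s;  python3 run2.py 2 free 165 t
python3 - <<'E'
import cv2,numpy as np
a=[cv2.resize(cv2.imread(f"pics/cmp0{k}.png"),(500,250),interpolation=cv2.INTER_NEAREST) for k in "ts"]
cv2.imwrite("pics/c2.png",np.vstack(a))
E
```

```text
ts 498.0868273136136 th [ 54.12 -15.88 164.12] off mm [[-0.9223077881830175, 2.203130961432692], [1.286347577787869, -1.6342704759822606], [-2.391665925816482, -1.3949848316752438]] g [  10.83   -0.34   12.65    6.99 1080.46   14.8    53.99   50.1 ] 61.90565911268889 [ 0.36 -0.23  0.87] [-0.91 -0.58  0.49]
ts 180.32517854272322 th [168.21] off mm [[-2.6479705989291293, -1.0911934271672992]] g [  10.74   -0.23   12.42    6.93 1047.85   14.88   54.18   53.2 ] 60.0376046322601 [ 0.19 -0.44  0.9 ] [-0.9  -0.57  0.5 ]
s 136.81441544152543 th [164.91] off mm [[-2.3768006032913838, -1.4545152581738416]] g [  11.04    2.34   12.91    6.85 1080.91   14.76   53.76   54.22] 61.93173704408202 [ 0.01 -0.04  0.71] [-0.91 -0.6   0.48]
t 35.68199472199478 th [171.18] off mm [[-2.7001510216814655, -1.3644739315421928]] g [  12.02   -0.34   12.89    6.91 1177.06   27.17   58.64   50.07] 67.4407871366509 [ 0.02 -0.53  0.91] [0.58 0.73 0.72]
```

View pics/c2.png

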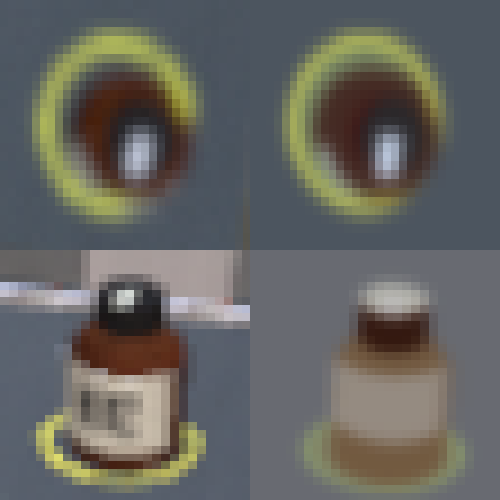

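```bash
python3 -m creep '[0,0,42,0,0,0,84,0,0,0,126,0,0,0,165,0,-1.8,0,180,0,-1.8,40,180,0,-1.8,80,180,0,-1.8,120,180,0,-1.8,145,180,0,-1.8,150,180,0,-1.8,150,180,0]'
python3 -m creep '[0,0,0,0,0,0,0,0,0,0,0,0,0,0,0,0,0,0,0,0,0,0,0,0]' 255 40
python3 -m creep '[0,-1,0,-5,0,-1,0,-10,0,-1,0,-12,0,-1,0,-12,0,-1,0,-12]'
python3 -c "
from rows import *
info()"
python3 -m creep '[0,0,0,0,0,0,0,0,0,0,0,0,0,0,0,0,0,0,0,0,0,0,0,0]' 0
python3 -m creep '[0,-40,0,0,0,-80,0,0,0,-110,0,0,0,-140,-40,0,0,-150,-80,0,0,-150,-120,0,0,-150,-160,0,0,-150,-180,0,0,-150,-180,0]'
python3 pair.py 3
python3 - <<'E'
import pickle,cv2,numpy as np
dt,ds=pickle.load(open("im3.pkl","rb"))
a=ds["frame"][226:258,337:369];b=dt["frame"][238:266,352:384]
cv2.imwrite("pics/z3.png",np.hstack([cv2.resize(x,(380,380),interpolation=cv2.INTER_NEAREST) for x in(a,b)]))
np.set_printoptions(linewidth=200)
print(a.mean(2).astype(int)[4:30,6:26])
E
python3 run2.py 3 free 177 ts;python3 run2.py 3 free 177 s; python3 run2.py 2,3 0,12 165 s;python3 run2.py 0,1,2,3 0,-70,110,122 55 ts
```

```text
time_s: 12.05
ee_pos: [0.416, -0.2868, 0.023]
tcp_rot: [0.706, -0.705, 0.05, -0.048]
ft_force: [0.2, 0.8, 0.5]
opening: 0.0852
time_s: 12.55
ee_pos: [0.4185, -0.2893, 0.0263]
tcp_rot: [-0.705, 0.706, -0.049, 0.051]
ft_force: [-0.1, 1.0, 5.7]
opening: 0.0412
time_s: 12.97
ee_pos: [0.4179, -0.2889, 0.0263]
tcp_rot: [-0.706, 0.707, 0.024, -0.023]
ft_force: [-0.9, 0.8, 4.1]
opening: 0.041
t 12.97 p [ 417.9 -288.9   26.3] F [-0.9  0.8  4.1] open 41.0 q [-0.6  0.2 -0.4  0.9  0.  -0.7]
ax x,y,z [[0.998, 0.067, 0.001], [0.001, -0.001, -1.0], [-0.067, 0.998, -0.001]] jaw az 93.867475431894
time_s: 13.47
ee_pos: [0.4173, -0.2884, 0.0252]
tcp_rot: [0.707, -0.707, -0.024, 0.024]
ft_force: [0.6, 0.1, -0.1]
opening: 0.0854
time_s: 14.22
ee_pos: [0.4294, -0.4724, 0.1739]
tcp_rot: [-0.706, 0.707, 0.023, -0.023]
ft_force: [-0.2, 2.2, -1.1]
opening: 0.0853
[[143 123 115  96  95 103 135 146 103  65  74  83  56  70 104 139 158 159 160 159]
 [165 172 176 187 196 191 195 181  53  42 163 225 155  41  55 114 157 158 160 160]
 [155 163 180 200 195 191 184 150  36  52 175 225 138  43  41 126 202 204 183 181]

[... 2251 characters left out ...]
4.26   53.56   54.89] 67.00377215078656 [-0.91  1.02  0.65] [-0.9  -0.58  0.48]
s 270.5429080578013 th [160.12 172.12] off mm [[-1.6258142057551555, -1.5278707095159503], [-2.146196148161224, -0.9563122158752102]] g [  10.65    1.09   12.99    5.36 1159.89   15.06   54.05   54.75] 66.45677714050623 [ 1.33 -1.13  0.97] [-0.9  -0.43  0.47]
ts 677.012940269511 th [ 51.37 -18.63 161.37 173.37] off mm [[-1.6744457598723652, 1.9345922177997057], [1.1520888088700367, -1.9115120081932382], [-2.9345596887064493, -1.4198067808266959], [-3.2118898979205572, -1.427057912694269]] g [  11.2    -0.61   12.65    6.82 1083.38   15.22   54.43   51.01] 62.073332563455594 [ 0.24 -0.41  0.87] [-0.9  -0.59  0.51]
```

View pics/z3.png

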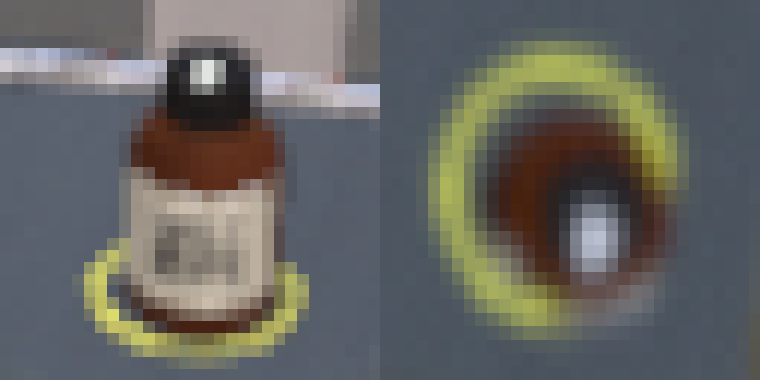

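```bash
python3 -m creep '[0,0,42,0,0,0,84,0,0,0,126,0,0,0,165,0,0,0,180,0,0,40,180,0,0,80,180,0,0,120,180,0,0,145,180,0,0,151,180,0,0,151,180,0]'
python3 -m creep '[0,0,0,0,0,0,0,0,0,0,0,0,0,0,0,0,0,0,0,0,0,0,0,0]' 255 40
python3 -m creep '[0,-1,0,7,0.5,-1,0.2,14,1,-1,0.4,21,1.5,-1,0.6,28,2,-1,0.8,35,2.4,-1,1,42,2.4,-1,1,49,2.4,-1,1,56,2.4,-1,1,63,2.4,-1,1,70,2.4,-1,1,77,2.4,-1,1,84]'
python3 -m creep '[0,0,0,7,0,0,0,14,0,0,0,21,0,0,0,28,0,0,0,35,0,0,0,42,0,0,0,49,0,0,0,56,0,0,0,63,0,0,0,70,0,0,0,77,0,0,0,84]'
python3 -m creep '[0,0,0,6,0,0,0,10,0,0,0,13.5,0,0,0,13.5]'
python3 -c "
from rows import *
info()"
python3 -m creep '[0,0,0,0,0,0,0,0,0,0,0,0,0,0,0,0,0,0,0,0,0,0,0,0]' 0
python3 -c "
from rows import *
info()"
```

```text
time_s: 15.23
ee_pos: [0.4159, -0.2868, 0.0229]
tcp_rot: [0.707, -0.706, -0.024, 0.026]
ft_force: [-0.5, -0.2, 0.4]
opening: 0.0855
time_s: 15.73
ee_pos: [0.4185, -0.2893, 0.0263]
tcp_rot: [-0.706, 0.707, 0.025, -0.023]
ft_force: [0.5, 0.4, 5.3]
opening: 0.0412
time_s: 16.73
ee_pos: [0.4202, -0.2878, 0.0263]
tcp_rot: [0.54, -0.54, 0.456, -0.457]
ft_force: [0.1, 0.2, -0.5]
opening: 0.0413
time_s: 17.73
ee_pos: [0.4202, -0.2879, 0.0263]
tcp_rot: [-0.096, 0.095, -0.7, 0.701]
ft_force: [-1.2, -1.4, 0.4]
opening: 0.041
time_s: 18.07
ee_pos: [0.4202, -0.2878, 0.0263]
tcp_rot: [-0.015, 0.014, -0.707, 0.707]
ft_force: [0.3, -0.6, 2.3]
opening: 0.041
t 18.07 p [ 420.2 -287.8   26.3] F [ 0.3 -0.6  2.3] open 41.0 q [-0.6  0.2 -0.4  0.9 -0.   2.5]
ax x,y,z [[-0.999, -0.041, -0.001], [0.001, -0.001, -1.0], [0.041, -0.999, 0.001]] jaw az -87.65535292572139
time_s: 18.57
ee_pos: [0.4196, -0.2872, 0.0253]
tcp_rot: [0.015, -0.015, 0.707, -0.707]
ft_force: [0.4, 0.5, 0.4]
opening: 0.0856
t 18.57 p [ 419.6 -287.2   25.3] F [0.4 0.5 0.4] open 85.6 q [-0.6  0.2 -0.4  0.9  0.   2.5]
ax x,y,z [[-0.999, -0.043, 0.0], [-0.0, 0.0, -1.0], [0.043, -0.999, -0.0]] jaw az -87.54142008886187
```

```bash
python3 -m creep '[0,-40,0,0,0,-80,0,0,0,-110,0,0,0,-140,40,0,0,-170,80,5,0,-170,120,10.9,0,-170,160,10.9,0,-170,180,10.9,0,-170,180,10.9]'
python3 pair.py 4
python3 - <<'E'
import pickle,cv2,numpy as np
dt,ds=pickle.load(open("im4.pkl","rb"))
a=ds["frame"][226:258,337:369];b=dt["frame"][238:266,352:384]
cv2.imwrite("pics/z4.png",np.hstack([cv2.resize(x,(380,380),interpolation=cv2.INTER_NEAREST) for x in(a,b)]))
E
python3 run2.py 4 free -8 ts; python3 run2.py 4 free -8 t; python3 run2.py 2,3,4 0,12,-169.5 162 ts
python3 -c "
from rows import *
info()"
```

```text
time_s: 19.32
ee_pos: [0.427, -0.4722, 0.1939]
tcp_rot: [0.054, -0.053, -0.705, 0.706]
ft_force: [-1.3, 2.1, -1.5]
opening: 0.0855
ts 128.0083766016284 th [-18.11] off mm [[0.609645056865849, 0.27438461023045235]] g [  10.63    0.12   12.92    6.92 1187.23   29.57   61.66   50.82] 68.02329514145715 [ 0.17 -0.25  0.92] [-0.81 -0.59  0.55]
t 32.14768435854697 th [-17.82] off mm [[0.6226814252929262, 0.3420952973251094]] g [  12.3     0.08   12.95    6.98 1139.8    29.69   61.89   50.24] 65.30547696867312 [ 0.18 -0.25  0.94] [-0.06 -1.3   0.49]
ts 508.58814108668633 th [163.  175.   -6.5] off mm [[-2.6821951186969697, -1.3590521947206957], [-3.105497508632967, -1.4503811727720377], [0.22525946386539217, -0.5361570535414111]] g [  10.53   -0.56   12.83    6.95 1117.41   15.86   54.8    50.11] 64.02292299001671 [ 0.19 -0.41  0.88] [-0.98 -0.41  0.5 ]
t 19.42 p [ 426.9 -467.8  194.2] F [-0.8  0.3  0.3] open 85.5 q [-0.8  0.3  0.1  1.4  0.   2.5]
ax x,y,z [[-0.989, 0.149, 0.001], [-0.001, 0.001, -1.0], [-0.149, -0.989, -0.001]] jaw az -98.54834607795227
```

View pics/z4.png

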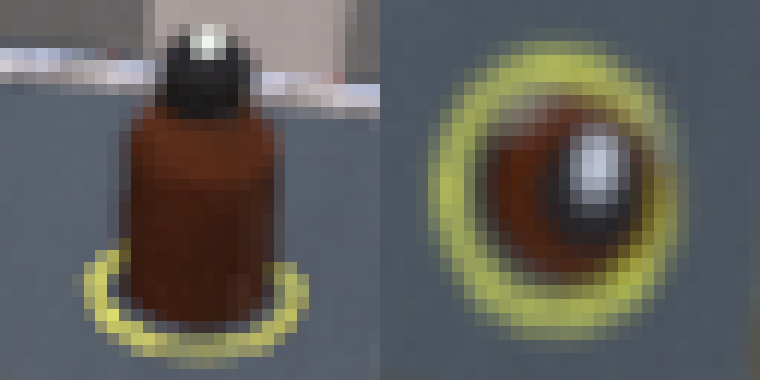

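View pics/pair4.png

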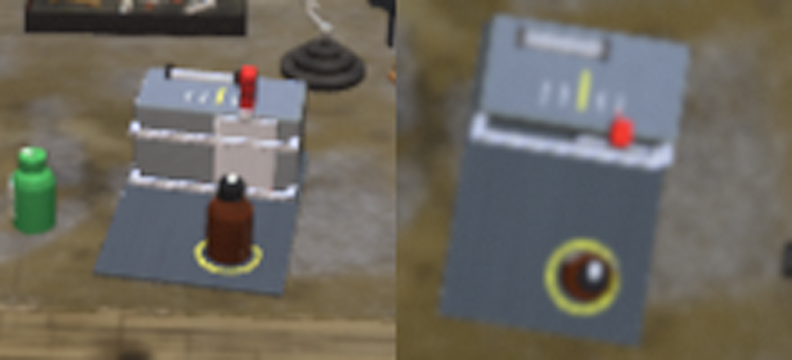

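```bash
sed -i 's/maxiter=130,popsize=4/maxiter=260,popsize=4/' run2.py
for c in t s ts; do timeout 280 python3 run2.py 2,3,4 0,12,-169.5 165 $c | cut -c1-200; done; python3 run2.py 1,4 0,10 -18 t| cut -c1-200
```

```text
t 122.82347461983177 th [162.13 174.13  -7.37] off mm [[-2.840823684216242, -1.5087454130943987], [-2.99861857021782, -1.3473990856442999], [-0.0664650564232918, -0.317724955542999]] g [  10.76   -0.1
s 364.04573110563723 th [162.89 174.89  -6.61] off mm [[-3.1127272556406123, -1.2353870679835681], [-3.3964168283973044, -1.0423341184120052], [-0.3306747251885025, -0.455211898514628]] g [  10.51    
ts 497.9347836596174 th [162.79 174.79  -6.71] off mm [[-2.8324805481674202, -1.4221968826152362], [-3.1695000705124943, -1.4153378043479543], [0.20552933724184116, -0.4338569731877437]] g [  10.64   
t 74.16957369243934 th [-29.08 -19.08] off mm [[1.3067085430188417, -1.6281178366339533], [0.5986785843142086, -0.13390570858498263]] g [  12.66    0.07   13.      6.98 1112.07   26.47   61.92   50.26
```

```bash
python3 - <<'E'
from rows import *
import pickle
np.set_printoptions(precision=4,suppress=True)
dt,ds=pickle.load(open("im4.pkl","rb"))
for d,nm,box in((dt,"top",(355,400,195,230)),(ds,"side",(345,375,190,220))):
    x0,x1,y0,y1=box; I=d["frame"][y0:y1,x0:x1].astype(float)
    w=np.clip(I[...,2]-np.maximum(I[...,0],I[...,1])-25,0,None)
    yy,xx=np.mgrid[y0:y1,x0:x1]; c=(w*xx).sum()/w.sum(),(w*yy).sum()/w.sum()
    ys,xs=np.where(w>40); print(nm,c,"bbox",xs.min()+x0,xs.max()+x0,ys.min()+y0,ys.max()+y0)
    th=-.1505;ex=np.array([np.cos(th),np.sin(th)]);ey=np.array([-ex[1],ex[0]])
    for z in (.110,.120,.136):
        p=ray(d,c,z); v=p[:2]-[.4194,-.2888]; print(z,p,"scanner xy mm",v@ex*1e3,v@ey*1e3)
    # predicted handle at scanner (122,0)
for sx in(118,122,126,130):
    P=np.array([.4194,-.2888])+sx/1e3*ex; print(sx,[(pix(d,[*P,z])) for d in(dt,ds) for z in(.096,.136)])
E
```

```text
top (np.float64(377.1655048795061), np.float64(211.56881099382593)) bbox 374 380 208 215
0.11 [ 0.5336 -0.3098  0.11  ] scanner xy mm 116.08420708606346 -3.596807217352536
0.12 [ 0.533  -0.3085  0.12  ] scanner xy mm 115.26921336905919 -2.414083470945312
0.136 [ 0.532  -0.3064  0.136 ] scanner xy mm 113.96522342185224 -0.5217254766937477
side (np.float64(358.3752753977968), np.float64(202.53194614443083)) bbox 357 361 198 209
0.11 [ 0.5577 -0.3044  0.11  ] scanner xy mm 139.06611218968558 5.346340492713087
0.12 [ 0.5388 -0.3034  0.12  ] scanner xy mm 120.18925185071207 3.5077983825206087
0.136 [ 0.5085 -0.3017  0.136 ] scanner xy mm 89.98627530835418 0.5661310062126851
118 [array([375.3724, 211.0198]), array([377.1832, 210.0944]), array([359.0647, 209.1701]), array([359.5237, 198.7061])]
122 [array([375.5701, 209.6284]), array([377.3864, 208.6618]), array([359.201 , 208.6143]), array([359.6606, 198.168 ])]
126 [array([375.7678, 208.2378]), array([377.5894, 207.2299]), array([359.3366, 208.061 ]), array([359.7969, 197.6324])]
130 [array([375.9653, 206.8479]), array([377.7924, 205.7988]), array([359.4716, 207.5103]), array([359.9325, 197.0993])]
```

```bash
python3 -c "
from rows import *
info([.5329,-.3025,.194],81.37);info([.5329,-.3025,.102],81.37)"
```

```text
t 19.42 p [ 426.9 -467.8  194.2] F [-0.8  0.3  0.3] open 85.5 q [-0.8  0.3  0.1  1.4  0.   2.5]
ax x,y,z [[-0.989, 0.149, 0.001], [-0.001, 0.001, -1.0], [-0.149, -0.989, -0.001]] jaw az -98.54834607795227
shift mm tool: [ -80.2    0.3 -179.2]
roll: [np.float64(0.08165392204773525)]
t 19.42 p [ 426.9 -467.8  194.2] F [-0.8  0.3  0.3] open 85.5 q [-0.8  0.3  0.1  1.4  0.   2.5]
ax x,y,z [[-0.989, 0.149, 0.001], [-0.001, 0.001, -1.0], [-0.149, -0.989, -0.001]] jaw az -98.54834607795227
shift mm tool: [ -80.4   92.3 -179.1]
roll: [np.float64(0.08165392204773525)]
```

```bash
python3 -m creep '[-80,-5,-179,0,-80,-5,-179,0,-80,-5,-179,0,-80,-5,-179,0,-80,-5,-179,0,-80,0,-179,0,-80,0,-179,0]' 0 60
python3 -c "
from rows import *
info([.5329,-.3025,.102],81.37)
d=bot.get_image('side');a=d['frame'][150:270,280:400]
d=bot.get_image('top');b=d['frame'][165:285,315:435]
cv2.imwrite('pics/p5.png',cv2.resize(np.hstack([a,b]),None,fx=3.3,fy=3.3,interpolation=cv2.INTER_CUBIC))"
```

```text
time_s: 20.0
ee_pos: [0.533, -0.2987, 0.1949]
tcp_rot: [-0.051, 0.05, 0.705, -0.705]
ft_force: [-1.0, -0.6, 0.8]
opening: 0.0849
t 20.0 p [ 533.  -298.7  194.9] F [-1.  -0.6  0.8] open 84.9 q [-0.5  0.3  0.1  1.4  0.   2.8]
ax x,y,z [[-0.99, 0.142, 0.001], [-0.001, 0.001, -1.0], [-0.142, -0.99, -0.0]] jaw az -98.18511658753178
shift mm tool: [-0.5 92.9  3.8]
roll: [np.float64(0.44488341246821506)]
```

View pics/p5.png

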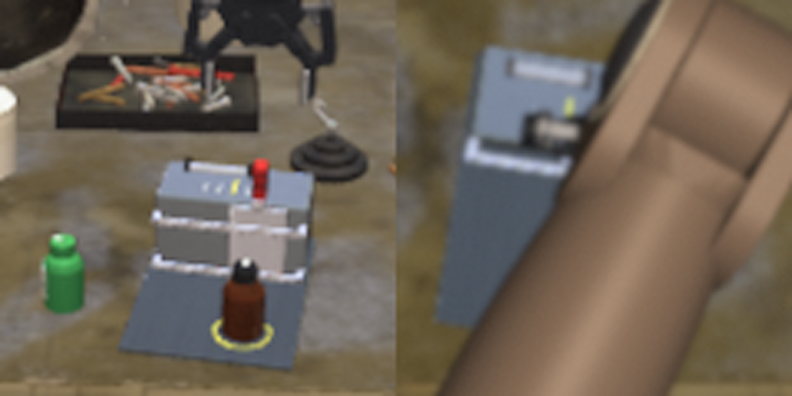

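```bash
python3 -m creep '[0,0,0,0,0,30,0,0,0,60,0,0,0,80,0,0,0,92,0,0,0,92,0,0,0,92,0,0]' 0 60
python3 -c "
from rows import *
info([.5329,-.3025,.102],81.37)
d=bot.get_image('side');a=d['frame'][160:260,300:400]
cv2.imwrite('pics/p6.png',cv2.resize(a,None,fx=6,fy=6,interpolation=cv2.INTER_CUBIC))"
```

```text
time_s: 20.68
ee_pos: [0.5318, -0.3026, 0.1031]
tcp_rot: [-0.053, 0.052, 0.705, -0.705]
ft_force: [0.5, 0.3, 0.7]
opening: 0.0853
t 20.68 p [ 531.8 -302.6  103.1] F [0.5 0.3 0.7] open 85.3 q [-0.5  0.3 -0.1  1.2 -0.   2.8]
ax x,y,z [[-0.989, 0.149, 0.001], [-0.001, 0.001, -1.0], [-0.149, -0.989, -0.0]] jaw az -98.55656160087521
shift mm tool: [-1.1  1.1 -0.2]
roll: [np.float64(0.07343839912476824)]
```

View pics/p6.png

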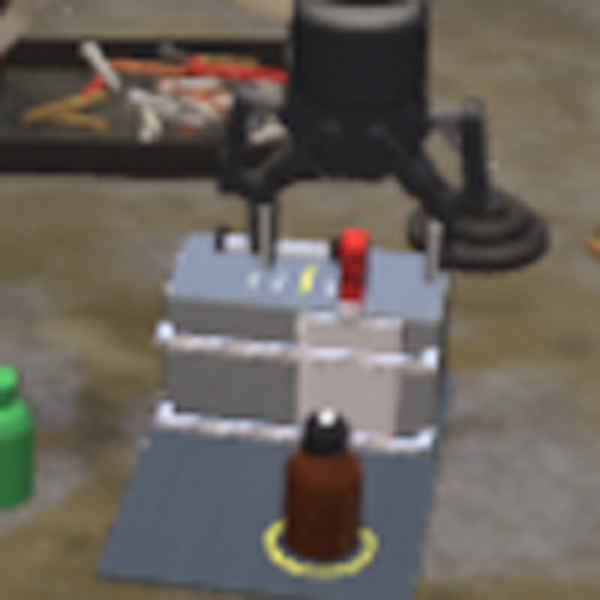

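```bash
python3 -m creep '[-1,0,0,0,-1,0,0,0,-1,0,0,0,-1,0,0,0,-1,0,0,0,-1,0,0,0,-1,0,0,0,-1,0,0,0,-1,0,0,0,-1,0,0,0]' 255 60
python3 -c "
from rows import *
info([.5329,-.3025,.102],81.37)
d=bot.get_image('side');a=d['frame'][160:260,300:400]
cv2.imwrite('pics/p7.png',cv2.resize(a,None,fx=6,fy=6,interpolation=cv2.INTER_CUBIC))"
```

```text
time_s: 21.57
ee_pos: [0.5339, -0.3025, 0.1038]
tcp_rot: [0.052, -0.053, -0.705, 0.706]
ft_force: [-1.1, -2.8, 4.6]
opening: 0.0136
t 21.57 p [ 533.9 -302.5  103.8] F [-1.1 -2.8  4.6] open 13.6 q [-0.5  0.3 -0.1  1.2 -0.   2.8]
ax x,y,z [[-0.989, 0.148, -0.001], [0.001, -0.001, -1.0], [-0.148, -0.989, 0.001]] jaw az -98.48649227460581
shift mm tool: [1.  1.8 0.2]
roll: [np.float64(0.143507725394187)]
```

View pics/p7.png

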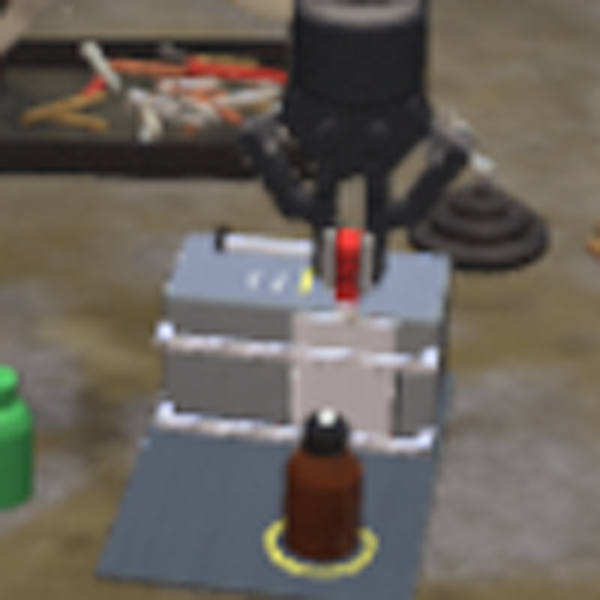

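```bash
python3 -m creep '[0,0,-4,0,0,0,-8,0,0,0,-12,0,0,0,-16,0,0,0,-20,0,0,0,-24,0,0,0,-27,0,0,0,-27.5,0,0,0,-27.5,0,0,0,-27.5,0]'
cat > meas.py <<'E'
from rows import *
import pickle,sys
info()
ds=bot.get_image('side');dt=bot.get_image('top')
pickle.dump((dt,ds),open(f"im{sys.argv[1]}.pkl","wb"))
a=ds['frame'][170:230,320:395];cv2.imwrite(f'pics/p{sys.argv[1]}.png',cv2.resize(a,None,fx=10,fy=10,interpolation=cv2.INTER_CUBIC))
_,d0=pickle.load(open("im4.pkl","rb"))
def red(d):
    out=[]
    for r in range(200,208):
        I=d["frame"][r,325:375].astype(float); w=np.clip(I[:,2]-np.maximum(I[:,0],I[:,1])-40,0,None); out.append((w*np.arange(325,375)).sum()/max(w.sum(),1))
    return np.array(out)
np.set_printoptions(precision=2,suppress=True)
a0,a1=red(d0),red(ds); print(a0,a1,(a1-a0))
th=-.1505;ex=np.array([np.cos(th),np.sin(th)]);ey=np.array([-ex[1],ex[0]])
P=np.array([.4194,-.2888])+.114*ex
for s in(0,.03): print(s,[pix(ds,[*(P+s*ey),z]) for z in (.098,.116,.13)],"line(top):",pix(ds,[*(P+s*ey+.02*ex),.088]))
E
python3 meas.py 8
```

```text
time_s: 22.45
ee_pos: [0.5382, -0.2755, 0.1038]
tcp_rot: [0.052, -0.053, -0.704, 0.706]
ft_force: [0.4, -6.1, 5.7]
opening: 0.013
t 22.45 p [ 538.2 -275.5  103.8] F [ 0.4 -6.1  5.7] open 13.0 q [-0.5  0.3 -0.1  1.2 -0.   2.8]
ax x,y,z [[-0.989, 0.147, -0.001], [0.001, -0.002, -1.0], [-0.147, -0.989, 0.002]] jaw az -98.4732655171954
[358.53 358.37 358.15 358.17 358.35 358.12 358.1  357.99] [349.5  349.41 349.38 349.15 349.01 349.5  349.39 349.28] [-9.03 -8.95 -8.77 -9.02 -9.34 -8.62 -8.71 -8.71]
0 [array([358.95, 209.21]), array([359.16, 204.52]), array([359.32, 200.84])] line(top): [359.52 209.01]
0.03 [array([350.13, 208.4 ]), array([350.29, 203.73]), array([350.41, 200.05])] line(top): [350.82 208.22]
```

View pics/p8.png

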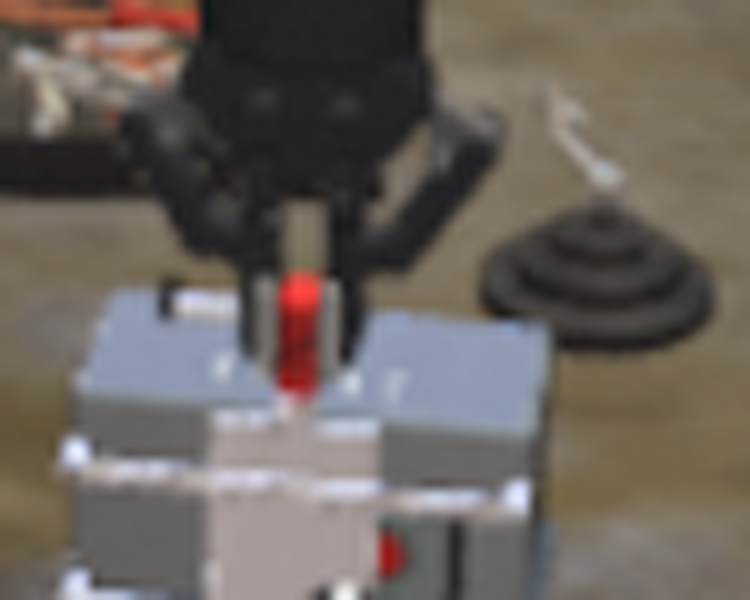

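```bash
python3 -m creep '[0,0,0,0,0,0,0,0,0,0,0,0,0,0,0,0,0,0,0,0,0,0,0,0]'; python3 meas.py 9; python3 - <<'E'
import pickle,cv2,numpy as np
a=pickle.load(open("im4.pkl","rb"))[1]["frame"];b=pickle.load(open("im9.pkl","rb"))[1]["frame"]
print(np.abs(a[232:258,340:368].astype(int)-b[232:258,340:368]).max(), np.abs(a[215:245,288:312].astype(int)-b[215:245,288:312]).max())
cv2.imwrite("pics/f9.png",b[130:280,260:480].repeat(3,0).repeat(3,1))
E
```

```text
time_s: 23.05
ee_pos: [0.5381, -0.2756, 0.1038]
tcp_rot: [0.052, -0.053, -0.704, 0.706]
ft_force: [-1.0, -5.8, 5.5]
opening: 0.0132
t 23.05 p [ 538.1 -275.6  103.8] F [-1.  -5.8  5.5] open 13.2 q [-0.5  0.3 -0.1  1.2 -0.   2.8]
ax x,y,z [[-0.989, 0.147, -0.001], [0.001, -0.002, -1.0], [-0.148, -0.989, 0.002]] jaw az -98.48211077907911
[358.53 358.37 358.15 358.17 358.35 358.12 358.1  357.99] [349.53 349.45 349.4  349.17 349.   349.45 349.43 349.38] [-9.01 -8.92 -8.75 -9.   -9.35 -8.67 -8.66 -8.61]
0 [array([358.95, 209.21]), array([359.16, 204.52]), array([359.32, 200.84])] line(top): [359.52 209.01]
0.03 [array([350.13, 208.4 ]), array([350.29, 203.73]), array([350.41, 200.05])] line(top): [350.82 208.22]
73 3
```

View pics/f9.png

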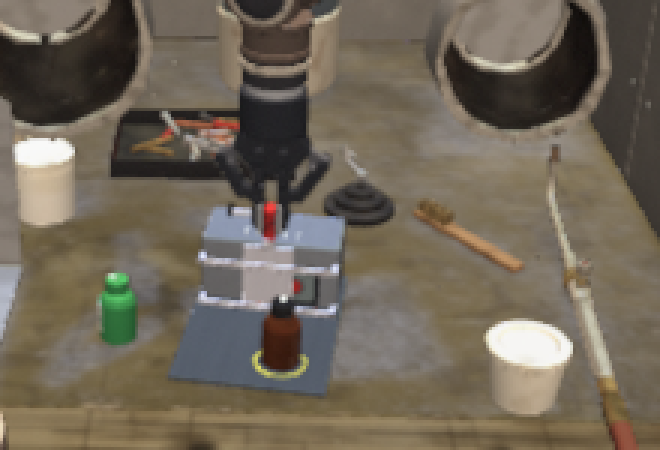

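```bash
python3 - <<'E'
import pickle,numpy as np
a=pickle.load(open("im4.pkl","rb"))[1]["frame"];b=pickle.load(open("im9.pkl","rb"))[1]["frame"]
print(np.abs(a[238:258,340:368].astype(int)-b[238:258,340:368]).max())
from workcell import bot
print(bot.sign_off())
E
```

```text
7
the job is handed in; nothing more can be done
None
```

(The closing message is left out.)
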